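# Pack the run caddy and flag it ready

### The arm

A 7-joint arm with a two-finger parallel gripper is mounted at the origin on the work surface. World frame = base frame: x ahead of the robot, y to its left, z up, the work surface at z = 0. Lengths are in m, angles in rad, forces in N, time in s.
With the tool pointing down it reaches from about 0.425 to 0.925 m from the base axis. Payload 6.8 kg.
Tool frame: the origin (TCP) lies midway between the tips of the shut fingers; the grasp point (between the pads) lies 19 mm behind it; z points along the fingers, y is the line along which they close (so a half turn about z gives the same grasp; the last joint's range is limited). The gripper opens to 85 mm and grips with 20 to 120 N. Pads are 22 mm wide; open, the fingers measure 114 mm over their backs; the gripper's body (76 mm by 85 mm) begins 54 mm behind the grasp point. The pads swing forward as they close: fully open they stand 13 mm farther back than shut.
Start: joints at [1.037, 0.477, 0.022, 1.555, -0.011, 1.109, -0.083], TCP at [0.279, -0.615, 0.231] pointing down, gripper open.
Joint ranges: [-2.96, 2.96], [-0.34, 2.1], [-1.41, 1.46], [0.24, 2.44], [-1.37, 4.51], [0.17, 1.92], [-2.96, 2.96]. Speed limits (rad/s): [2.39, 2.39, 3.14, 3.14, 3.14, 3.14, 3.14].

### API

Orientations are given as a 3x3 rotation matrix whose columns are the frame's x, y, z axes.
In Python, from workcell import readout, eyes, arm gives the robot as it stands.
- The arm moves only by the shell command python3 -m pendant 'ROWS' [OPENING]. ROWS is JSON, a list of rows, each an object with "translation": the shift along the tool's x, y, z in m, a list of three; "turn": the turn about the tool's z in degrees. A call has 1 to 8 rows; each row shifts and turns the commanded pose from where the row before left it, along the tool's axes as they then stand; what a row does not reach is not made up. A row lasts 1/10 s, in which the tool goes at most 50 mm and 8.59 degrees, less where a joint would pass 70% of its speed; a pose out of reach is approached as far as the arm can. A call with a gripper value outside its range is refused whole. OPENING is the opening, from 0 (shut) to 1 (fully open), set as the call begins (- or left out, the last holds). The fingers move at their own pace and stop on an object; the grip force is fixed at half the most. Time passes only in rows, so rows that do not move let the fingers close. It gives the time, the measured TCP pose, the force, the opening and the grip force at its end, in the units of the state.
- readout.get_obs(): the state, without advancing time (a new reading comes with each control period).
- eyes.capture(name): name is "scene" or "top" or "wrist"; returns (picture, depth): 400x640x3 uint8, red, green, blue; 400x640 float32, m along the optical axis (not along the pixel's ray), 0 where there is no reading.
- eyes.calibration(name): a dict with "vertical_fov" (degrees; the focal length in pixels is half the picture's height over the tangent of half this angle, whatever the lens; pixels are square), "cx", "cy" (the principal point, pixels), "R" (3x3) and "t" (3): a world point X has camera coordinates R X + t. Camera axes: x right, y down, z forward; pixel columns grow to the right and rows downward; lengths in m; the calibration is good to about 2 mm. A picture is of the moment at which its call begins: read the wrist's pose just before it. calibration takes no time and is no camera call; for the wrist camera it gives the pose at the moment of the call.
- arm.job_done(): hands the job in; it is judged then, once.
The state is a dict: "time_s": time; "joint_positions": joint angles; "qd": joint speeds; "effort": joint torques, N m; "ee_pos": TCP position; "tcp_rot": TCP orientation; "force": force on the tool from outside, world axes, zero at the start; "torque": the same for the moment, N m; "grip_width": opening from 0.0 (shut) to 1.0 (fully open); "grasp_force": force on a finger pad.
Only numpy, scipy, OpenCV 4.12 (cv2) and the standard library are available. Lean on these libraries where they do the work, as an engineer would, in place of code of your own. Each camera call takes 0.05 s, during which the arm holds its last target. There are 200 camera calls.

### The job

Pack the grey caddy for the next run: stand each of the three brown glass bottles in the middle of the bay whose floor pad has the colour of its cap, keeping them upright and setting them down gently, and leave the white bottles where they stand. When all three are in, slide the orange indicator along its rail until it is centred on the green mark, and let go.

Things in the scene. Friction and masses are not known exactly. Their poses are not given: they have to be found in the camera images.
- brown_red: Brown glass bottle with a red cap: 34 mm diameter, straight sides to 56 mm, a shoulder, cap 20 mm in diameter from 64 to 82 mm height; about 0.09 kg. Stands upright on the bench, at least 85 mm centre to centre from other bottles and a small jar (45 mm high). Origin: centre of its underside, z up.
- brown_yellow: Brown glass bottle with a yellow cap: 34 mm diameter, straight sides to 56 mm, a shoulder, cap 20 mm in diameter from 64 to 82 mm height; about 0.09 kg. Stands upright on the bench, at least 85 mm centre to centre from other bottles and a small jar (45 mm high). Origin: centre of its underside, z up.
- brown_blue: Brown glass bottle with a blue cap: 34 mm diameter, straight sides to 56 mm, a shoulder, cap 20 mm in diameter from 64 to 82 mm height; about 0.09 kg. Stands upright on the bench, at least 85 mm centre to centre from other bottles and a small jar (45 mm high). Origin: centre of its underside, z up.
- white_red: White plastic bottle with a red cap, a look-alike: 34 mm diameter, straight sides to 56 mm, a shoulder, cap 20 mm in diameter from 64 to 82 mm height; about 0.09 kg. Stands upright on the bench, at least 85 mm centre to centre from other bottles and a small jar (45 mm high). Origin: centre of its underside, z up.
- white_blue: White plastic bottle with a blue cap, a look-alike: 34 mm diameter, straight sides to 56 mm, a shoulder, cap 20 mm in diameter from 64 to 82 mm height; about 0.09 kg. Stands upright on the bench, at least 85 mm centre to centre from other bottles and a small jar (45 mm high). Origin: centre of its underside, z up.
- pad_red: The red floor pad, 60 x 60 mm, 3 mm thick, in the middle of one bay of the grey caddy. Origin: centre of its underside; a bottle on it stands 3 mm above that, 7 mm over the bench. x and y lie along the caddy's sides, z up. The caddy is fixed: three bays in a row along y, pad centres 74 mm apart, in any colour order.
- pad_yellow: The yellow floor pad, 60 x 60 mm, 3 mm thick, in the middle of one bay of the grey caddy. Origin: centre of its underside; a bottle on it stands 3 mm above that, 7 mm over the bench. x and y lie along the caddy's sides, z up. Bays are 80 mm (x) by about 71 mm (y) inside; their walls are 4 mm thick with tops 22 mm over the bench.
- pad_blue: The blue floor pad, 60 x 60 mm, 3 mm thick, in the middle of one bay of the grey caddy. Origin: centre of its underside; a bottle on it stands 3 mm above that, 7 mm over the bench. x and y lie along the caddy's sides, z up. The indicator's rail runs along y, 85 mm to the +x side of the pads' centre line, with end posts 56 mm high.
- indicator: Orange collar, 24 mm in diameter, 22 mm long, on a 12 mm bar (rail), with an upright tab 14 mm (x) by 20 mm (y) whose top is 45 mm above the origin (rail top: 6 mm, collar top: 12 mm). Origin: collar centre on the rail's axis, 45 mm over the bench; y along the rail, z up. Slides along y, friction 1.5 N, stays where left; starts on the mark's -y side.
- green_mark: Green mark, 30 mm long along the rail: a green band on the rail and a green strip (30 x 66 mm) on the caddy's floor beneath it. Origin: the middle of the mark, on the rail's axis, 45 mm over the bench; y along the rail. Fixed.

How it is judged:
By the outcome, as a careful person would: the job done as asked, in the order asked, and still so for the second after the job is handed in, with the robot touching nothing.
It also fails if it takes over 102 s, if anything falls off the work surface, if the arm or the gripper's body presses on something with over 40 N, if the wrist force passes 120 N, or if a joint passes its speed limit or range.

## Working session

There is one attempt and no reset: what is moved stays moved. The work goes in short steps, Python scripts to look and compute and a shell command to move; the robot and the scene stay as the last step left them, time stands still between calls to the robot, and variables do not carry over. Pictures are saved under pics/ and viewed, at most 14 in all, crops included, and the job is handed in when it is done.

```bash
mkdir -p pics; ls
python3 - <<'E'
from workcell import readout, eyes, arm
import cv2, numpy as np
o=readout.get_obs()
for k in o: print(k,np.round(o[k],3).tolist())
for n in ("scene","top"):
    p,d=eyes.capture(n); np.savez(f"pics/{n}0.npz",p=p,d=d); cv2.imwrite(f"pics/{n}0.png",p[:,:,::-1])
    c=eyes.calibration(n); print(n,{k:np.round(v,3).tolist() for k,v in c.items()})
E
```

```text
pics
time_s 0.0
joint_positions [1.037, 0.478, 0.022, 1.556, -0.012, 1.109, -0.083]
qd [-0.002, 0.002, -0.0, 0.001, 0.001, 0.001, -0.0]
effort [0.0, -59.645, 1.608, -28.119, 0.012, 0.009, 0.0]
ee_pos [0.279, -0.614, 0.23]
tcp_rot [[0.911, 0.413, -0.001], [0.413, -0.911, 0.002], [-0.0, -0.002, -1.0]]
force [0.981, 0.271, -0.028]
torque [0.041, -0.062, -0.026]
grasp_force 0.0
grip_width 1.0
scene {'vertical_fov': 48.056, 'cx': 328.519, 'cy': 203.774, 'R': [[0.671, 0.741, 0.019], [0.548, -0.478, -0.686], [-0.5, 0.471, -0.727]], 't': [-0.334, -0.257, 1.53]}
top {'vertical_fov': 44.215, 'cx': 325.759, 'cy': 200.958, 'R': [[0.023, -1.0, -0.012], [-0.98, -0.02, -0.199], [0.198, 0.017, -0.98]], 't': [-0.009, 0.534, 1.005]}
```

View pics/scene0.png

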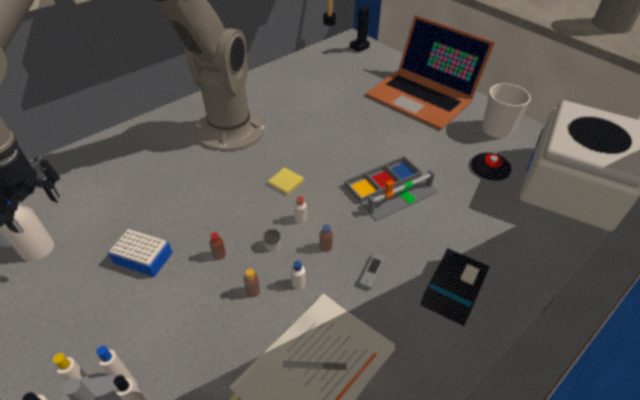

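View pics/top0.png

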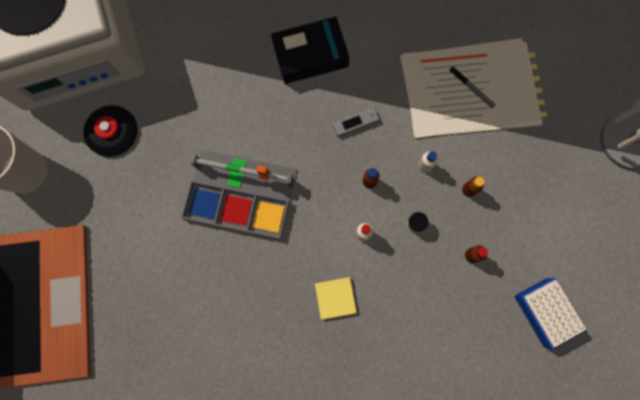

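The top view shows:
- Brown bottles: blue cap at (372,174), yellow at (478,183), red at (481,252).
- White bottles at (365,230) and (431,156), and the jar at (418,222).
- Pads: blue (205,204), red (237,210), yellow (270,216).
- Orange indicator at (263,171) and green mark at about (236,172).

```bash
cat > h.py <<'E'
import numpy as np, cv2
from workcell import readout, eyes, arm
def ray(c,uv,z,h=400):
    f=h/2/np.tan(np.radians(c["vertical_fov"])/2)
    uv=np.atleast_2d(uv).astype(float); R=np.array(c["R"]);t=np.array(c["t"])
    d=np.c_[(uv[:,0]-c["cx"])/f,(uv[:,1]-c["cy"])/f,np.ones(len(uv))]@R
    o=-R.T@t
    return o+d*((z-o[2])/d[:,2])[:,None]
HUE=dict(red=(172,6),yellow=(16,32),blue=(105,125),green=(50,80),orange=(5,14))
def blobs(p,col,smin=130,vmin=60,amin=15):
    H=cv2.cvtColor(p,cv2.COLOR_RGB2HSV); a,b=HUE[col]; h=H[...,0]
    m=((h>=a)&(h<=b) if a<b else (h>=a)|(h<=b))&(H[...,1]>smin)&(H[...,2]>vmin)
    n,L,s,c=cv2.connectedComponentsWithStats(m.astype(np.uint8))
    return [(c[i],s[i],L==i) for i in range(1,n) if s[i,4]>=amin]
def pts(c,d,m):
    v,u=np.nonzero(m&(d>0)); f=200/np.tan(np.radians(c["vertical_fov"])/2); z=d[v,u]
    P=np.c_[(u-c["cx"])/f*z,(v-c["cy"])/f*z,z]
    return (P-np.array(c["t"]))@np.array(c["R"])
def look(name,save):
    c=eyes.calibration(name);p,d=eyes.capture(name);cv2.imwrite(f"pics/{save}.png",p[:,:,::-1]);return c,p,d
E
python3 - <<'E'
from h import *
z=np.load("pics/top0.npz");p,d=z["p"],z["d"];c=eyes.calibration("top")
for col in HUE:
    for ce,s,m in blobs(p,col):
        if 150<ce[0]<520 and 130<ce[1]<280:
            P=pts(c,d,m); print(col,ce.round(1),s[4],s[:4], "depth med",np.median(P,0).round(3),"zmax",P[:,2].max().round(3),"z78",ray(c,ce,.078)[0][:2].round(3),"z7",ray(c,ce,.007)[0][:2].round(3))
            if s[4]>300: 
                r=cv2.minAreaRect(np.argwhere(m)[:,::-1].astype(np.float32)); b=ray(c,cv2.boxPoints(r),.007)[:,:2]; print(r,b.round(3).tolist())
print("rail axis z.045 green, orange above")
E
```

```text
red [235.7 209.9] 717 [220 195  32  31] depth med [0.518 0.205 0.009] zmax 0.014 z78 [0.506 0.191] z7 [0.519 0.205]
((235.76473999023438, 209.94117736816406), (26.678916931152344, 27.163990020751953), 14.03624439239502) [[0.496, 0.24], [0.556, 0.229], [0.542, 0.17], [0.482, 0.182]]
red [365.8 228.9] 65 [362 225   9   9] depth med [ 0.471 -0.082  0.083] zmax 0.089 z78 [ 0.472 -0.082] z7 [ 0.482 -0.086]
red [481.3 251.9] 110 [476 246  12  12] depth med [ 0.429 -0.318  0.082] zmax 0.087 z78 [ 0.429 -0.318] z7 [ 0.437 -0.34 ]
yellow [478.3 181.9] 95 [473 177  12  11] depth med [ 0.576 -0.317  0.083] zmax 0.089 z78 [ 0.577 -0.318] z7 [ 0.595 -0.339]
yellow [267.8 216.5] 757 [252 201  32  32] depth med [0.506 0.132 0.009] zmax 0.015 z78 [0.494 0.123] z7 [0.506 0.133]
((267.78826904296875, 216.4529571533203), (27.767101287841797, 27.65863609313965), 12.528807640075684) [[0.481, 0.169], [0.543, 0.158], [0.53, 0.097], [0.469, 0.108]]
blue [431.7 155.7] 49 [428 152   8   8] depth med [ 0.63  -0.22   0.084] zmax 0.087 z78 [ 0.632 -0.221] z7 [ 0.654 -0.235]
blue [372.4 172.7] 54 [369 169   8   8
[... 479 characters left out ...]
0.212]
((233.9117889404297, 171.85293579101562), (17.705097198486328, 27.891597747802734), 14.03624439239502) [[0.58, 0.24], [0.644, 0.229], [0.634, 0.189], [0.571, 0.201]]
orange [262.6 171.9] 141 [257 165  13  15] depth med [0.589 0.139 0.08 ] zmax 0.095 z78 [0.59  0.139] z7 [0.608 0.149]
orange [366.5 177.3] 40 [364 171   7  11] depth med [ 0.586 -0.082  0.061] zmax 0.066 z78 [ 0.582 -0.082] z7 [ 0.6   -0.087]
orange [470.  185.1] 92 [463 177  14  15] depth med [ 0.575 -0.306  0.06 ] zmax 0.07 z78 [ 0.57 -0.3 ] z7 [ 0.587 -0.32 ]
orange [473.1 252.4] 115 [465 246  17  14] depth med [ 0.431 -0.307  0.06 ] zmax 0.069 z78 [ 0.428 -0.302] z7 [ 0.435 -0.322]
rail axis z.045 green, orange above
```

```bash
T='x'; python3 -m pendant '[{"translation":[0,0,0],"turn":-7.9},{"translation":[0,0,0],"turn":-7.9},{"translation":[0,0,0],"turn":-7.9},{"translation":[0,0,0],"turn":-7.9},{"translation":[0,0,0],"turn":-7.9},{"translation":[0,0,0],"turn":-7.9},{"translation":[0,0,0],"turn":-7.9}]' 1
python3 -m pendant '[{"translation":[0.04,0.012,0],"turn":0},{"translation":[0.04,0.012,0],"turn":0},{"translation":[0.04,0.012,0],"turn":0},{"translation":[0.04,0.012,0],"turn":0},{"translation":[0.04,0.012,0],"turn":0},{"translation":[0.04,0.012,0],"turn":0},{"translation":[0.04,0.012,0],"turn":0},{"translation":[0.04,0.012,0],"turn":0}]'
python3 - <<'E'
from h import *
o=readout.get_obs(); print(np.round(o["ee_pos"],3),np.round(o["tcp_rot"],3),np.round(o["joint_positions"],2))
c,p,d=look("wrist","w1"); print({k:np.round(v,3).tolist() for k,v in c.items()})
for col in HUE:
    for ce,s,m in blobs(p,col,amin=60): print(col,ce.round(1),s,np.median(pts(c,d,m),0).round(3),ray(c,ce,.08)[0].round(3))
E
```

```text
time_s: 0.8
ee_pos: [0.2786, -0.6144, 0.2307]
tcp_rot: [[0.173, 0.985, -0.001], [0.985, -0.173, 0.001], [0.001, -0.001, -1.0]]
force: [-0.5, 0.4, 1.1]
grip_width: 0.999
grasp_force: 0.0
time_s: 1.6
ee_pos: [0.4308, -0.3154, 0.2311]
tcp_rot: [[0.179, 0.984, -0.0], [0.984, -0.179, 0.0], [0.0, -0.0, -1.0]]
force: [-0.1, -0.3, -0.2]
grip_width: 1.0
grasp_force: 0.0
[ 0.431 -0.315  0.231] [[ 0.179  0.984 -0.   ]
 [ 0.984 -0.179  0.   ]
 [ 0.    -0.    -1.   ]] [ 0.79  0.27 -0.33  1.87  0.1   1.02  0.24]
{'vertical_fov': 58.508, 'cx': 314.143, 'cy': 194.859, 'R': [[0.984, -0.179, -0.001], [-0.171, -0.941, 0.293], [-0.054, -0.289, -0.956]], 't': [-0.48, -0.26, 0.313]}
red [313.9 176. ] [302 162  25  29 544] [ 0.431 -0.313  0.083] [ 0.431 -0.313  0.08 ]
yellow [485.3 143.9] [469 130  34  27 668] [ 0.576 -0.313  0.082] [ 0.575 -0.312  0.08 ]
blue [558.5   6. ] [547   0  27  15 318] [ 0.631 -0.218  0.083] [ 0.633 -0.218  0.08 ]
blue [260.1 279. ] [ 210  249   89   69 1631] [ 0.355 -0.426  0.026] [ 0.364 -0.401  0.08 ]
orange [465.1 132.6] [445 121  45  32 517] [ 0.57  -0.303  0.058] [ 0.56  -0.299  0.08 ]
orange [313.9 161.1] [297 147  35  36 631] [ 0.433 -0.305  0.058] [ 0.433 -0.3    0.08 ]
```

View pics/w1.png

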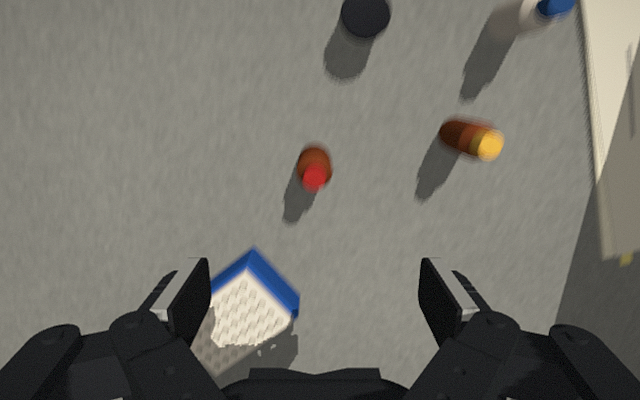

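The wrist view shows the red-capped brown bottle at (314,176), almost under the TCP. The rack at (255,300) is clear of the fingers once they come down. I'll descend and grip.

```bash
python3 -m pendant '[{"translation":[0,0,0.045],"turn":0},{"translation":[0,0,0.045],"turn":0},{"translation":[0,0,0.045],"turn":0},{"translation":[0,0,0.045],"turn":0},{"translation":[0,0,0.02],"turn":0},{"translation":[0,0,0.009],"turn":0},{"translation":[0,0,0],"turn":0}]' | grep -E 'ee_pos|force'
python3 -m pendant '[{"translation":[0,0,0],"turn":0},{"translation":[0,0,0],"turn":0},{"translation":[0,0,0],"turn":0},{"translation":[0,0,0],"turn":0},{"translation":[0,0,0],"turn":0},{"translation":[0,0,0],"turn":0},{"translation":[0,0,0],"turn":0}]' 0
```

```text
ee_pos: [0.4299, -0.3168, 0.0214]
force: [-0.1, 0.6, 0.2]
grasp_force: 0.0
time_s: 3.05
ee_pos: [0.4311, -0.3175, 0.0236]
tcp_rot: [[0.179, 0.984, 0.001], [0.984, -0.179, -0.001], [-0.001, 0.001, -1.0]]
force: [-0.7, 1.6, 7.3]
grip_width: 0.379
grasp_force: 58.9
```

```bash
python3 -m pendant '[{"translation":[0,0,-0.01],"turn":0},{"translation":[0,0,-0.03],"turn":0},{"translation":[0,0,-0.04],"turn":0},{"translation":[0,0,-0.04],"turn":0},{"translation":[0,0,-0.03],"turn":0},{"translation":[0.02,0,0],"turn":0},{"translation":[0.04,0,0],"turn":0}]' >/dev/null
python3 -m pendant '[{"translation":[0.045,0,0],"turn":0},{"translation":[0.045,0,0],"turn":0},{"translation":[0.045,0,0],"turn":0},{"translation":[0.045,0,0],"turn":0},{"translation":[0.045,0,0],"turn":0},{"translation":[0.045,0,0],"turn":0},{"translation":[0.045,0,0],"turn":0},{"translation":[0.045,0,0],"turn":0}]' >/dev/null
python3 -m pendant '[{"translation":[0.045,-0.003,0],"turn":0},{"translation":[0.04,-0.003,0],"turn":0},{"translation":[0.02,0,0],"turn":0},{"translation":[0,0,0],"turn":0},{"translation":[0,0,0],"turn":0}]'
python3 - <<'E'
from h import *
o=readout.get_obs(); print(np.round(o["ee_pos"],4),np.round(o["joint_positions"],2))
c,p,d=look("wrist","w2")
for col in HUE:
    for ce,s,m in blobs(p,col,amin=60): print(col,ce.round(1),s,np.median(pts(c,d,m),0).round(3),ray(c,ce,.007)[0].round(3),ray(c,cv2.boxPoints(cv2.minAreaRect(np.argwhere(m)[:,::-1].astype(np.float32))).mean(0),.007)[0].round(3))
E
```

```text
time_s: 5.05
ee_pos: [0.5183, 0.2002, 0.1725]
tcp_rot: [[0.178, 0.984, -0.0], [0.984, -0.178, -0.001], [-0.001, 0.0, -1.0]]
force: [-0.2, -1.2, -1.9]
grip_width: 0.381
grasp_force: 59.6
[0.5183 0.2002 0.1725] [-0.05  0.4  -0.54  1.87  0.25  0.94 -0.89]
red [312.9 165.7] [ 279  133   70   67 4550] [0.519 0.209 0.009] [0.519 0.208 0.007] [0.519 0.208 0.007]
red [314.  338.6] [ 281  300   67   74 4091] [0.519 0.206 0.232] [0.487 0.028 0.007] [0.487 0.031 0.007]
yellow [287.7 220.6] [281 214  25  25 222] [0.486 0.164 0.009] [0.486 0.161 0.007] [0.49  0.155 0.007]
yellow [338.7 219.5] [325 214  21  18 168] [0.534 0.157 0.009] [0.533 0.154 0.007] [0.533 0.155 0.007]
yellow [195.4 388.9] [184 371  21  29 207] [ 0.353 -0.007  0.015] [ 0.348 -0.013  0.007] [ 0.349 -0.009  0.007]
blue [313.1  77.3] [ 277   40   74   76 5471] [0.532 0.281 0.009] [0.532 0.281 0.007] [0.532 0.281 0.007]
green [411.2 147.2] [ 372  128   79   47 2709] [0.601 0.212 0.008] [0.606 0.209 0.007] [0.605 0.206 0.007]
orange [313.9 270.8] [ 269  214   91  123 7149] [0.521 0.212 0.205] [0.501 0.106 0.007] [0.5   0.101 0.007]
orange [422.8 249.2] [ 401  223   43   53 1481] [0.589 0.148 0.078] [0.607 0.11  0.007] [0.606 0.11  0.007]
```

View pics/w2.png

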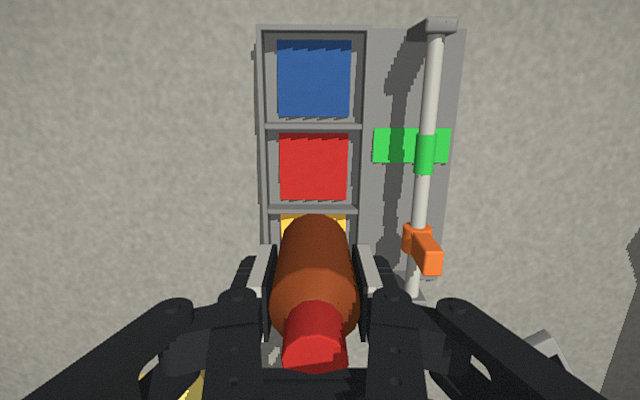

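The wrist view shows the red pad at (313,166), clear and square to the tool, with the indicator at (423,249) to one side. I need to shift +6 mm along tool x, then lower.

```bash
python3 -m pendant '[{"translation":[0.006,0,0.01],"turn":0},{"translation":[0,0,0.03],"turn":0},{"translation":[0,0,0.04],"turn":0},{"translation":[0,0,0.03],"turn":0},{"translation":[0,0,0.015],"turn":0},{"translation":[0,0,0.008],"turn":0},{"translation":[0,0,0.004],"turn":0},{"translation":[0,0,0],"turn":0}]' |grep -E "pos|force"
python3 -m pendant '[{"translation":[0,0,0.002],"turn":0},{"translation":[0,0,0.001],"turn":0},{"translation":[0,0,0],"turn":0}]' |grep -E "pos|force"
```

```text
ee_pos: [0.5202, 0.2066, 0.0359]
force: [-0.6, -0.2, -1.1]
grasp_force: 59.6
ee_pos: [0.5199, 0.2065, 0.0328]
force: [-0.0, 0.4, -0.5]
grasp_force: 59.6
```

```bash
python3 -m pendant '[{"translation":[0,0,0.0008],"turn":0},{"translation":[0,0,0],"turn":0}]' |grep -E "pos|^force"
python3 -m pendant '[{"translation":[0,0,0.0008],"turn":0},{"translation":[0,0,0],"turn":0}]' |grep -E "pos|^force"
python3 -m pendant '[{"translation":[0,0,0.0008],"turn":0},{"translation":[0,0,0],"turn":0}]' |grep -E "pos|^force"
```

```text
ee_pos: [0.5196, 0.2064, 0.0316]
force: [0.4, -0.3, -0.3]
ee_pos: [0.5196, 0.2065, 0.0307]
force: [-0.3, -0.2, -0.9]
ee_pos: [0.5197, 0.2065, 0.0306]
force: [-2.4, -0.9, 7.2]
```

```bash
python3 -m pendant '[{"translation":[0,0,0],"turn":0},{"translation":[0,0,0],"turn":0},{"translation":[0,0,0],"turn":0},{"translation":[0,0,0],"turn":0},{"translation":[0,0,0],"turn":0}]' 0.8 |grep -E "pos|^force|width"
python3 -m pendant '[{"translation":[0,0,-0.01],"turn":0},{"translation":[0,0,-0.03],"turn":0},{"translation":[0,0,-0.045],"turn":0},{"translation":[0,0,-0.045],"turn":0},{"translation":[0,0,-0.04],"turn":0},{"translation":[-0.044,0.013,0],"turn":0},{"translation":[-0.046,0.0135,0],"turn":0},{"translation":[-0.046,0.0135,0],"turn":0}]' >/dev/null
python3 -m pendant '[{"translation":[-0.046,0.0135,0],"turn":0},{"translation":[-0.046,0.0135,0],"turn":0},{"translation":[-0.046,0.0135,0],"turn":0},{"translation":[-0.046,0.0135,0],"turn":0},{"translation":[-0.046,0.0135,0],"turn":0},{"translation":[-0.046,0.0135,0],"turn":0},{"translation":[-0.046,0.0135,0],"turn":0},{"translation":[-0.046,0.0135,0],"turn":0}]' 1
python3 - <<'E'
from h import *
o=readout.get_obs(); e=o["ee_pos"];print(np.round(e,4),np.round(o["joint_positions"],2))
c,p,d=look("wrist","w3")
for col in ("yellow",):
    for ce,s,m in blobs(p,col,amin=60):
        P=pts(c,d,m); T=P[P[:,2]>np.percentile(P[:,2],60)]; print(col,ce.round(1),s[4],np.median(P,0).round(3),T.mean(0).round(4),"tool",((np.r_[.5755,-.316,0]-e)@o["tcp_rot"]).round(4),((T.mean(0)-e)@o["tcp_rot"]).round(4))
c,p,d=look("top","t3")
for col in ("red","yellow","blue"):
    for ce,s,m in blobs(p,col):
        if 150<ce[0]<520 and 130<ce[1]<280: print(col,ce.round(1),np.median(pts(c,d,m),0).round(3))
E
```

```text
ee_pos: [0.5196, 0.2064, 0.0298]
force: [0.0, -0.7, -0.2]
grip_width: 0.797
time_s: 8.9
ee_pos: [0.575, -0.3178, 0.2008]
tcp_rot: [[0.179, 0.984, 0.001], [0.984, -0.179, -0.0], [0.0, 0.001, -1.0]]
force: [1.1, 0.6, 0.4]
grip_width: 1.001
grasp_force: 0.0
[ 0.575  -0.3178  0.2008] [ 0.67  0.5  -0.36  1.61  0.2   1.06  0.07]
yellow [316.5 189.2] 674 [ 0.576 -0.318  0.083] [ 0.5768 -0.3158  0.084 ] tool [1.800e-03 1.000e-04 2.008e-01] [0.0022 0.0013 0.1168]
red [235.4 210. ] [0.513 0.201 0.009]
red [365.8 228.9] [ 0.471 -0.082  0.083]
yellow [478.3 181.9] [ 0.576 -0.317  0.082]
yellow [267.8 216.4] [0.506 0.133 0.008]
blue [431.7 155.7] [ 0.63  -0.22   0.083]
blue [372.4 172.8] [ 0.591 -0.094  0.083]
blue [204.3 203.5] [0.531 0.277 0.008]
```

View pics/t3.png

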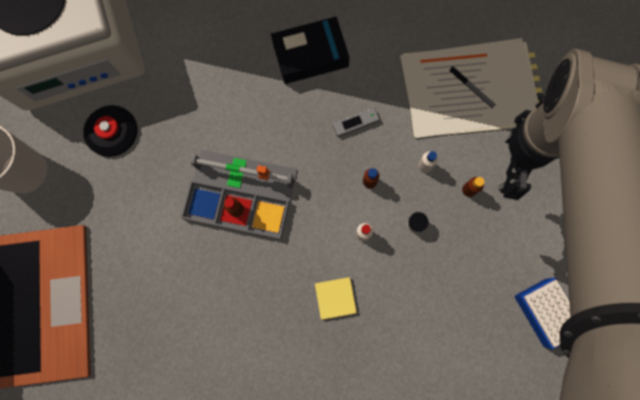

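The top view shows the red bottle standing on the red pad at (236,207), with the white bottles where they were. Next is the yellow bottle.

```bash
python3 -m pendant '[{"translation":[0.001,0,0.04],"turn":0},{"translation":[0,0,0.045],"turn":0},{"translation":[0,0,0.045],"turn":0},{"translation":[0,0,0.03],"turn":0},{"translation":[0,0,0.012],"turn":0},{"translation":[0,0,0.006],"turn":0},{"translation":[0,0,0],"turn":0}]' | grep -E 'ee_pos|force'
python3 -m pendant '[{"translation":[0,0,0],"turn":0},{"translation":[0,0,0],"turn":0},{"translation":[0,0,0],"turn":0},{"translation":[0,0,0],"turn":0},{"translation":[0,0,0],"turn":0},{"translation":[0,0,0],"turn":0},{"translation":[0,0,0],"turn":0}]' 0
```

```text
ee_pos: [0.5759, -0.315, 0.0227]
force: [0.1, -0.7, 0.7]
grasp_force: 0.0
time_s: 10.4
ee_pos: [0.576, -0.3153, 0.0231]
tcp_rot: [[0.179, 0.984, 0.002], [0.984, -0.179, -0.001], [-0.001, 0.002, -1.0]]
force: [-0.1, -0.2, 6.6]
grip_width: 0.377
grasp_force: 59.5
```

```bash
python3 -m pendant '[{"translation":[0,0,-0.01],"turn":0},{"translation":[0,0,-0.03],"turn":0},{"translation":[0,0,-0.04],"turn":0},{"translation":[0,0,-0.04],"turn":0},{"translation":[0,0,-0.03],"turn":0},{"translation":[0.02,-0.007,0],"turn":0},{"translation":[0.035,-0.012,0],"turn":0},{"translation":[0.043,-0.015,0],"turn":0}]' >/dev/null
python3 -m pendant '[{"translation":[0.043,-0.015,0],"turn":0},{"translation":[0.043,-0.015,0],"turn":0},{"translation":[0.043,-0.015,0],"turn":0},{"translation":[0.043,-0.015,0],"turn":0},{"translation":[0.043,-0.015,0],"turn":0},{"translation":[0.043,-0.015,0],"turn":0},{"translation":[0.043,-0.015,0],"turn":0},{"translation":[0.03,-0.01,0],"turn":0}]' >/dev/null
python3 -m pendant '[{"translation":[0,0,0],"turn":0},{"translation":[0,0,0],"turn":0}]'|grep -E "pos|force"
python3 - <<'E'
from h import *
o=readout.get_obs(); e=o["ee_pos"]
print("tool",((np.r_[.5058,.1337,0.0305]-e)@o["tcp_rot"]).round(4))
c,p,d=look("wrist","w4")
for col in ("red","yellow","blue","orange"):
    for ce,s,m in blobs(p,col,amin=60): print(col,ce.round(1),s[4],np.median(pts(c,d,m),0).round(3))
E
```

```text
ee_pos: [0.505, 0.1342, 0.1721]
force: [-0.0, -0.6, -2.0]
grasp_force: 59.7
tool [-0.0003  0.0009  0.1416]
red [313.9  83.7] 3540 [0.517 0.214 0.009]
red [316.8  90.6] 881 [0.52  0.206 0.091]
yellow [314.3 173.3] 4483 [0.505 0.136 0.009]
yellow [313.9 339.9] 3995 [0.506 0.14  0.232]
blue [315.2  14.4] 2266 [0.529 0.261 0.009]
orange [316.4  88.5] 1103 [0.52  0.208 0.068]
orange [433.3 163.2] 1536 [0.588 0.145 0.082]
orange [313.9 272.3] 7188 [0.508 0.146 0.205]
orange [435.5 388.6] 279 [ 0.582 -0.079  0.052]
```

View pics/w4.png

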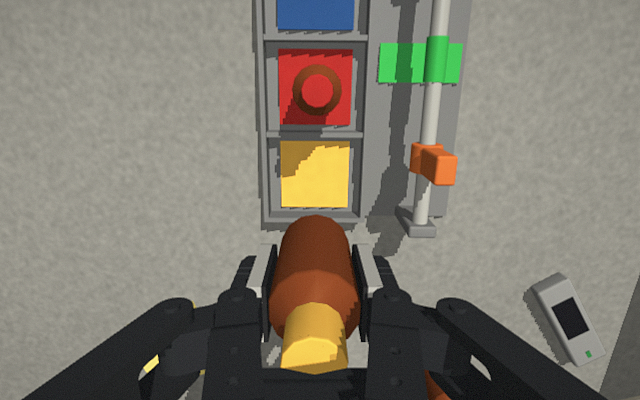

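The wrist view shows the red bottle upright and centred on its pad at (317,90), and the yellow pad clear at (314,173). I'm lowering.

```bash
python3 -m pendant '[{"translation":[0,0.001,0.01],"turn":0},{"translation":[0,0,0.03],"turn":0},{"translation":[0,0,0.04],"turn":0},{"translation":[0,0,0.03],"turn":0},{"translation":[0,0,0.015],"turn":0},{"translation":[0,0,0.008],"turn":0},{"translation":[0,0,0.005],"turn":0},{"translation":[0,0,0],"turn":0}]' |grep -E "pos|force"
python3 -m pendant '[{"translation":[0,0,0.002],"turn":0},{"translation":[0,0,0],"turn":0}]' |grep -E "pos|^force"
python3 -m pendant '[{"translation":[0,0,0.0008],"turn":0},{"translation":[0,0,0],"turn":0}]' |grep -E "pos|^force"
python3 -m pendant '[{"translation":[0,0,0.0008],"turn":0},{"translation":[0,0,0],"turn":0}]' |grep -E "pos|^force"
```

```text
ee_pos: [0.5069, 0.1336, 0.0343]
force: [1.0, -0.0, -1.1]
grasp_force: 59.7
ee_pos: [0.507, 0.1337, 0.0326]
force: [0.3, 0.0, -1.7]
ee_pos: [0.5066, 0.1336, 0.0314]
force: [-1.3, -0.6, -0.8]
ee_pos: [0.5063, 0.1336, 0.0303]
force: [-0.4, 0.3, -0.9]
```

```bash
python3 -m pendant '[{"translation":[0,0,0.0008],"turn":0},{"translation":[0,0,0],"turn":0}]' |grep -E "pos|^force"
python3 -m pendant '[{"translation":[0,0,0],"turn":0},{"translation":[0,0,0],"turn":0},{"translation":[0,0,0],"turn":0},{"translation":[0,0,0],"turn":0},{"translation":[0,0,0],"turn":0}]' 0.8 |grep -E "pos|^force|width"
python3 -m pendant '[{"translation":[0,0,-0.01],"turn":0},{"translation":[0,0,-0.03],"turn":0},{"translation":[0,0,-0.045],"turn":0},{"translation":[0,0,-0.045],"turn":0},{"translation":[0,0,-0.04],"turn":0},{"translation":[-0.035,0.021,0],"turn":0},{"translation":[-0.035,0.021,0],"turn":0},{"translation":[-0.035,0.021,0],"turn":0}]' >/dev/null
python3 -m pendant '[{"translation":[-0.035,0.021,0],"turn":0},{"translation":[-0.035,0.021,0],"turn":0},{"translation":[-0.035,0.021,0],"turn":0},{"translation":[0,0,0],"turn":0}]' 1
python3 - <<'E'
from h import *
o=readout.get_obs(); e=o["ee_pos"]
c,p,d=look("wrist","w5")
for ce,s,m in blobs(p,"blue",amin=60):
        P=pts(c,d,m); print(ce.round(1),s[4],np.median(P,0).round(4),"tool",((np.r_[.5915,-.096,0.022]-e)@o["tcp_rot"]).round(4),((np.median(P,0)-e)@o["tcp_rot"]).round(4))
E
```

```text
ee_pos: [0.5065, 0.1337, 0.03]
force: [-1.0, -0.2, 5.6]
ee_pos: [0.5064, 0.1336, 0.0294]
force: [-0.6, 0.0, -0.4]
grip_width: 0.803
time_s: 15.55
ee_pos: [0.5936, -0.1032, 0.1998]
tcp_rot: [[0.188, 0.982, 0.001], [0.982, -0.188, -0.003], [-0.003, 0.001, -1.0]]
force: [-0.5, -0.9, 1.0]
grip_width: 1.0
grasp_force: 0.0
[308.4 173.3] 554 [ 0.592  -0.09    0.0834] tool [ 0.0071 -0.0036  0.1778] [ 0.013  -0.0042  0.1164]
[382.2 303.7] 514 [ 0.6315 -0.2133  0.0828] tool [ 0.0071 -0.0036  0.1778] [-0.1007  0.0577  0.1173]
```

View pics/w5.png

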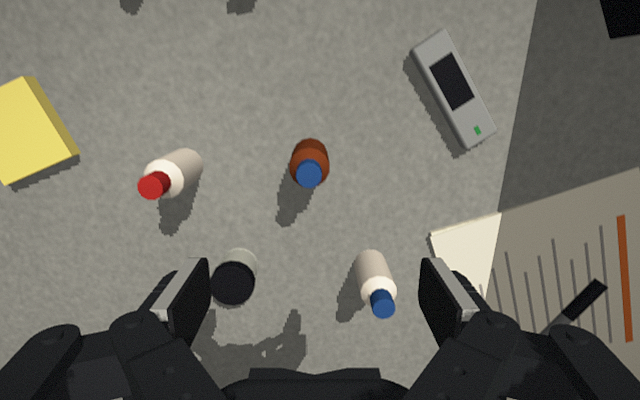

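The wrist view shows the brown bottle with the blue cap at (308,173), clear of its neighbours. The arm was still settling, so I'll re-read the pose.

```bash
python3 -m pendant '[{"translation":[0.008,-0.002,0],"turn":0},{"translation":[0,0,0],"turn":0},{"translation":[0,0,0],"turn":0}]' >/dev/null
python3 - <<'E'
from h import *
o=readout.get_obs(); e=o["ee_pos"];print(e.round(4) if hasattr(e,"round") else e, np.round(o["tcp_rot"],3)[0])
c,p,d=look("wrist","w6")
for ce,s,m in blobs(p,"blue",amin=60):
        P=pts(c,d,m); print(ce.round(1),np.median(P,0).round(4),"tool",((np.r_[.5915,-.093,0.022]-e)@o["tcp_rot"]).round(4),((np.median(P,0)-e)@o["tcp_rot"]).round(4))
E
```

```text
[ 0.592  -0.0851  0.1999] [0.175 0.984 0.   ]
[315.4 196.2] [ 0.5921 -0.0901  0.0834] tool [-0.008   0.0008  0.1779] [-0.005   0.0009  0.1165]
[385.4 322.9] [ 0.6315 -0.2133  0.0829] tool [-0.008   0.0008  0.1779] [-0.1193  0.0613  0.117 ]
```

```bash
python3 -m pendant '[{"translation":[-0.007,0.001,0.03],"turn":0},{"translation":[0,0,0.045],"turn":0},{"translation":[0,0,0.045],"turn":0},{"translation":[0,0,0.035],"turn":0},{"translation":[0,0,0.015],"turn":0},{"translation":[0,0,0.007],"turn":0},{"translation":[0,0,0],"turn":0}]' | grep -E 'ee_pos|force'
python3 -m pendant '[{"translation":[0,0,0],"turn":0},{"translation":[0,0,0],"turn":0},{"translation":[0,0,0],"turn":0},{"translation":[0,0,0],"turn":0},{"translation":[0,0,0],"turn":0},{"translation":[0,0,0],"turn":0},{"translation":[0,0,0],"turn":0}]' 0
```

```text
ee_pos: [0.5924, -0.0941, 0.0229]
force: [0.1, 0.0, 0.4]
grasp_force: 0.0
time_s: 17.35
ee_pos: [0.5926, -0.0945, 0.0237]
tcp_rot: [[0.179, 0.984, 0.001], [0.984, -0.179, -0.0], [-0.0, 0.002, -1.0]]
force: [-2.1, 0.5, 6.6]
grip_width: 0.385
grasp_force: 59.4
```

```bash
python3 -m pendant '[{"translation":[0,0,-0.01],"turn":0},{"translation":[0,0,-0.03],"turn":0},{"translation":[0,0,-0.04],"turn":0},{"translation":[0,0,-0.04],"turn":0},{"translation":[0,0,-0.03],"turn":0},{"translation":[0.02,-0.008,0],"turn":0},{"translation":[0.035,-0.012,0],"turn":0},{"translation":[0.043,-0.015,0],"turn":0}]' >/dev/null
python3 -m pendant '[{"translation":[0.043,-0.015,0],"turn":0},{"translation":[0.043,-0.015,0],"turn":0},{"translation":[0.043,-0.015,0],"turn":0},{"translation":[0.043,-0.015,0],"turn":0},{"translation":[0.043,-0.015,0],"turn":0},{"translation":[0.029,-0.01,0],"turn":0},{"translation":[0.015,-0.006,0],"turn":0},{"translation":[0,0,0],"turn":0}]' >/dev/null
python3 -m pendant '[{"translation":[0,0,0],"turn":0},{"translation":[0,0,0],"turn":0}]'|grep -E "pos|force"
python3 - <<'E'
from h import *
o=readout.get_obs(); e=o["ee_pos"]
print("tool",((np.r_[.5322,.2793,0.0308]-e)@o["tcp_rot"]).round(4))
c,p,d=look("wrist","w7")
for col in ("red","yellow","blue","orange"):
    for ce,s,m in blobs(p,col,amin=60): print(col,ce.round(1),s[4],np.median(pts(c,d,m),0).round(3))
E
```

```text
ee_pos: [0.5328, 0.2766, 0.1723]
force: [-0.2, -0.7, -0.9]
grasp_force: 59.7
tool [ 0.0028 -0.0011  0.1415]
red [283.3 222.6] 63 [0.496 0.238 0.009]
blue [312.4 169.3] 4420 [0.532 0.282 0.009]
blue [314.4 335.2] 4426 [0.534 0.284 0.232]
orange [313.8 264.5] 7031 [0.536 0.291 0.205]
```

View pics/w7.png

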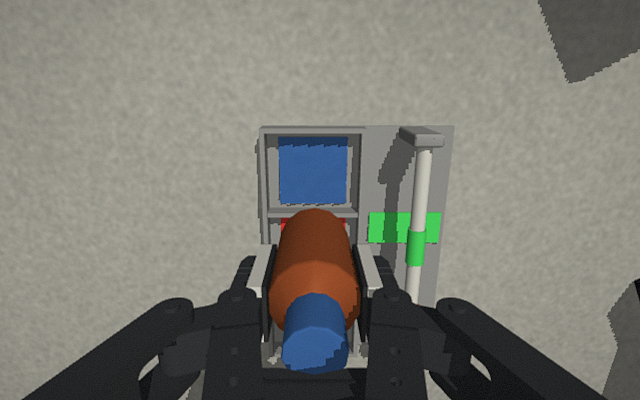

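The blue pad at (312,169) is clear, and the held bottle sits about 1 mm forward in the grip. I'm moving +2 mm in x and −1 mm in y, then lowering.

```bash
python3 -m pendant '[{"translation":[0.002,-0.001,0.01],"turn":0},{"translation":[0,0,0.03],"turn":0},{"translation":[0,0,0.04],"turn":0},{"translation":[0,0,0.03],"turn":0},{"translation":[0,0,0.015],"turn":0},{"translation":[0,0,0.008],"turn":0},{"translation":[0,0,0.004],"turn":0},{"translation":[0,0,0],"turn":0}]' |grep -E "pos|force"
python3 -m pendant '[{"translation":[0,0,0.002],"turn":0},{"translation":[0,0,0],"turn":0}]' |grep -E "pos|^force"
python3 -m pendant '[{"translation":[0,0,0.0008],"turn":0},{"translation":[0,0,0],"turn":0}]' |grep -E "pos|^force"
python3 -m pendant '[{"translation":[0,0,0.0008],"turn":0},{"translation":[0,0,0],"turn":0}]' |grep -E "pos|^force"
```

```text
ee_pos: [0.5318, 0.2819, 0.0361]
force: [-0.4, -1.1, -1.3]
grasp_force: 59.7
ee_pos: [0.5318, 0.2819, 0.0344]
force: [-0.2, 1.2, -1.5]
ee_pos: [0.5314, 0.2816, 0.033]
force: [-0.3, -0.1, -1.3]
ee_pos: [0.5312, 0.2815, 0.0319]
force: [-1.0, 0.2, -2.3]
```

```bash
python3 -m pendant '[{"translation":[-0.003,0.0005,0],"turn":0},{"translation":[0,0,0.0008],"turn":0},{"translation":[0,0,0],"turn":0}]' |grep -E "pos|^force"
python3 -m pendant '[{"translation":[0,0,0.0006],"turn":0},{"translation":[0,0,0],"turn":0}]' |grep -E "pos|^force"
```

```text
ee_pos: [0.5312, 0.2782, 0.0309]
force: [0.6, -0.0, -1.6]
ee_pos: [0.5312, 0.2785, 0.0308]
force: [-1.3, -0.7, 2.6]
```

```bash
python3 -m pendant '[{"translation":[0,0,0],"turn":0},{"translation":[0,0,0],"turn":0},{"translation":[0,0,0],"turn":0},{"translation":[0,0,0],"turn":0},{"translation":[0,0,0],"turn":0}]' 0.8 |grep -E "pos|^force|width"
python3 -m pendant '[{"translation":[0,0,-0.01],"turn":0},{"translation":[0,0,-0.03],"turn":0},{"translation":[0,0,-0.045],"turn":0},{"translation":[0,0,-0.045],"turn":0},{"translation":[0,0,-0.04],"turn":0},{"translation":[-0.045,0.02,0],"turn":0},{"translation":[-0.045,0.02,0],"turn":0},{"translation":[-0.045,0.02,0],"turn":0}]' >/dev/null
python3 -m pendant '[{"translation":[-0.045,0.02,0],"turn":0},{"translation":[0,0,0],"turn":0},{"translation":[0,0,0],"turn":0},{"translation":[0,0,0],"turn":0}]'|grep -E "time|pos"
python3 - <<'E'
from h import *
o=readout.get_obs(); e=np.array(o["ee_pos"]);R=np.array(o["tcp_rot"]);print(R[0].round(3))
for n in("wrist","top"):
  c,p,d=look(n,n[0]+"8"); print(n)
  for col in ("red","yellow","blue","orange","green"):
    for ce,s,m in blobs(p,col,amin=15):
        if n=="top" and not(150<ce[0]<320 and 130<ce[1]<240): continue
        P=pts(c,d,m); P=P[P[:,2]>(.075 if col!="green" else .04)]
        if len(P)>8:
            print(col,ce.round(1),len(P),np.median(P,0).round(4),"tool",((np.median(P,0)-e)@R).round(4),"x range",(((P-e)@R)[:,0]).min().round(4),(((P-e)@R)[:,0]).max().round(4))
E
```

```text
ee_pos: [0.5312, 0.2786, 0.0305]
force: [-0.1, -1.0, 0.6]
grip_width: 0.799
time_s: 22.8
ee_pos: [0.5774, 0.0887, 0.2011]
[0.177 0.984 0.   ]
wrist
red [223.4  47.2] 916 [0.5214 0.2054 0.0904] tool [ 0.1048 -0.0758  0.1108] x range 0.0955 0.1152
red [236.9 370.3] 185 [ 0.4769 -0.0711  0.0815] tool [-0.1752 -0.0706  0.1194] x range -0.1838 0.0187
yellow [209.2 149.6] 723 [0.5089 0.1337 0.0903] tool [ 0.0321 -0.0754  0.1107] x range 0.0211 0.0408
orange [221.3  40.7] 15 [0.5273 0.2115 0.0768] tool [ 0.1119 -0.0711  0.1244] x range 0.0985 0.115
orange [321.  113.4] 581 [0.5931 0.143  0.0914] tool [0.0561 0.0058 0.1097] x range 0.0457 0.0657
orange [622.3 379.4] 9 [0.6459 0.0897 0.2837] tool [ 0.0132  0.0673 -0.0826] x range 0.0129 0.0135
green [321.   23.3] 747 [0.6055 0.2095 0.0529] tool [0.1238 0.0062 0.1483] x range 0.1103 0.137
top
red [235.5 209.9] 84 [0.5199 0.2032 0.0901] tool [ 0.1024 -0.0768  0.111 ] x range 0.0938 0.1129
yellow [259.7 219.4] 34 [0.4993 0.134  0.0922] tool [ 0.0307 -0.0849  0.1089] x range -0.0804 0.0389
blue [194.  195.7] 65 [0.5317 0.2778 0.09  ] tool [ 0.1779 -0.0785  0.1112] x range 0.1698 0.1877
green [234.9 172.6] 85 [0.6056 0.2083 0.0522] tool [0.1226 0.0065 0.149 ] x range 0.1094 0.1378
```

View pics/w8.png

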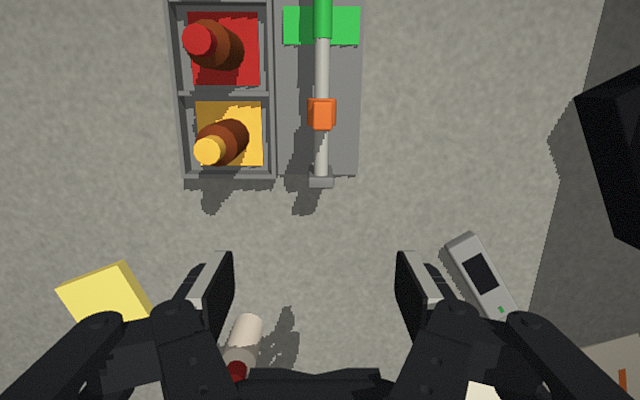

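The wrist view shows the tab at (321,113), the rail running vertically at column 321, and the green band at the top edge, partly cut off. The red and yellow bottles are upright. I'll move over the tab.

```bash
python3 -m pendant '[{"translation":[0.03,0.003,0],"turn":0},{"translation":[0.026,0.003,0],"turn":0},{"translation":[0,0,0.03],"turn":0},{"translation":[0,0,0.03],"turn":0},{"translation":[0,0,0],"turn":0},{"translation":[0,0,0],"turn":0},{"translation":[0,0,0],"turn":0}]' 0.5|grep -E "time|pos|width"
python3 - <<'E'
from h import *
o=readout.get_obs(); e=np.array(o["ee_pos"]);R=np.array(o["tcp_rot"]);print(R.round(3).tolist(), "to tab",((np.r_[.5932,.1427,.062]-e)@R).round(4))
c,p,d=look("wrist","w9")
for col in ("orange","green"):
    for ce,s,m in blobs(p,col,amin=60):
        P=pts(c,d,m); P=P[P[:,2]>(.075 if col!="green" else .04)]
        if len(P)>8:
            Q=(P-e)@R; print(col,ce.round(1),s,len(P),np.median(P,0).round(4),"tool",np.median(Q,0).round(4),"ranges",Q.min(0).round(4),Q.max(0).round(4))
E
```

```text
time_s: 23.6
ee_pos: [0.5945, 0.1421, 0.1423]
grip_width: 0.502
[[0.178, 0.984, 0.002], [0.984, -0.178, 0.001], [0.001, 0.002, -1.0]] to tab [ 0.0003 -0.0015  0.0802]
orange [192.5 121.9] [ 150  100   74   58 2079] 12 [0.5238 0.2143 0.0767] tool [ 0.0586 -0.0814  0.0655] ranges [ 0.0408 -0.0892  0.0574] [ 0.0597 -0.0748  0.0671]
orange [311.3 207.6] [ 295  181   34   56 1529] 891 [0.5935 0.1457 0.0911] tool [ 0.0034 -0.0017  0.0511] ranges [-0.0091 -0.0085  0.0488] [0.0106 0.0055 0.0673]
green [311.9  93.6] [ 268   71   89   49 3773] 1112 [0.606  0.2117 0.053 ] tool [ 0.0703 -0.0013  0.0894] ranges [ 0.055  -0.0085  0.0862] [0.0848 0.0059 0.0959]
```

View pics/w9.png

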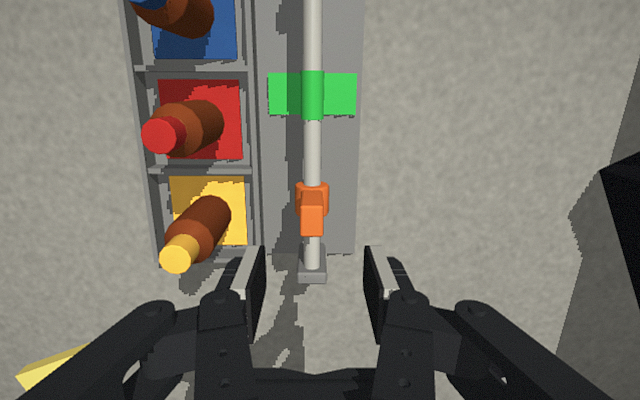

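The wrist view shows the tab at (312,215) and the whole green band at (312,94). They are 69 mm apart along tool x. I'm lowering around the tab and gripping.

```bash
python3 -m pendant '[{"translation":[0.001,-0.0015,0.02],"turn":0},{"translation":[0,0,0.03],"turn":0},{"translation":[0,0,0.02],"turn":0},{"translation":[0,0,0.01],"turn":0},{"translation":[0,0,0],"turn":0},{"translation":[0,0,0],"turn":0}]' |grep -E "pos|force"
python3 -m pendant '[{"translation":[0,0,0],"turn":0},{"translation":[0,0,0],"turn":0},{"translation":[0,0,0],"turn":0},{"translation":[0,0,0],"turn":0},{"translation":[0,0,0],"turn":0},{"translation":[0,0,0],"turn":0},{"translation":[0,0,0],"turn":0}]' 0
```

```text
ee_pos: [0.5932, 0.1428, 0.0618]
force: [-0.1, -0.1, 0.2]
grasp_force: 0.0
time_s: 24.95
ee_pos: [0.593, 0.1427, 0.0618]
tcp_rot: [[0.179, 0.984, 0.002], [0.984, -0.179, 0.0], [0.001, 0.002, -1.0]]
force: [-2.1, -0.4, 5.9]
grip_width: 0.154
grasp_force: 58.8
```

```bash
python3 -m pendant '[{"translation":[0.01,0,0],"turn":0},{"translation":[0.012,0,0],"turn":0},{"translation":[0.012,0,0],"turn":0},{"translation":[0.012,0,0],"turn":0},{"translation":[0.012,0,0],"turn":0},{"translation":[0.007,0,0],"turn":0},{"translation":[0.003,0,0],"turn":0},{"translation":[0,0,0],"turn":0}]'
python3 -m pendant '[{"translation":[0,0,0],"turn":0},{"translation":[0,0,0],"turn":0}]' | grep -E "pos|force"
python3 - <<'E'
from h import *
o=readout.get_obs(); e=np.array(o["ee_pos"]);R=np.array(o["tcp_rot"]);print("moved",((e-np.r_[.593,.1427,.0618])@R).round(4))
E
```

```text
time_s: 25.75
ee_pos: [0.6056, 0.2105, 0.0619]
tcp_rot: [[0.179, 0.984, 0.003], [0.984, -0.179, 0.001], [0.002, 0.002, -1.0]]
force: [0.8, 1.7, 4.9]
grip_width: 0.15
grasp_force: 59.1
ee_pos: [0.6056, 0.2105, 0.0618]
force: [0.5, 1.3, 4.3]
grasp_force: 59.1
moved [0.0689 0.0003 0.0001]
```

```bash
python3 -m pendant '[{"translation":[0,0,0],"turn":0},{"translation":[0,0,0],"turn":0},{"translation":[0,0,0],"turn":0},{"translation":[0,0,0],"turn":0}]' 0.5 >/dev/null
python3 -m pendant '[{"translation":[0,0,-0.02],"turn":0},{"translation":[0,0,-0.04],"turn":0},{"translation":[0,0,-0.045],"turn":0},{"translation":[0,0,-0.045],"turn":0},{"translation":[-0.045,0,0],"turn":0},{"translation":[-0.045,-0.02,0],"turn":0},{"translation":[-0.03,-0.02,0],"turn":0},{"translation":[0,0,0],"turn":0}]' >/dev/null
python3 -m pendant '[{"translation":[0,0,0],"turn":0},{"translation":[0,0,0],"turn":0},{"translation":[0,0,0],"turn":0}]' | grep -E "time|pos|force"
python3 - <<'E'
from h import *
o=readout.get_obs(); e=np.array(o["ee_pos"]);R=np.array(o["tcp_rot"])
c,p,d=look("wrist","w10")
for col in ("orange","green","red","yellow","blue"):
    for ce,s,m in blobs(p,col,amin=60):
        P=pts(c,d,m)
        for lo,hi in ((.0,.02),(.04,.06),(.085,.1)):
            Q=(P[(P[:,2]>lo)&(P[:,2]<hi)]-e)@R
            if len(Q)>30: print(col,ce.round(0),hi,len(Q),"ctr",((Q.min(0)+Q.max(0))/2)[:2].round(4),"size",np.ptp(Q,0)[:2].round(4))
E
```

```text
time_s: 27.45
ee_pos: [0.5442, 0.0998, 0.2105]
force: [0.2, -0.8, 0.3]
grasp_force: 0.0
orange [368.  23.] 0.06 309 ctr [0.1191 0.0399] size [0.0214 0.0217]
orange [368.  23.] 0.1 679 ctr [0.1192 0.0407] size [0.02   0.0138]
orange [269. 141.] 0.06 119 ctr [ 0.0343 -0.0371] size [0.0169 0.0222]
green [355.  35.] 0.02 1613 ctr [0.1207 0.0408] size [0.0299 0.0659]
green [355.  35.] 0.06 61 ctr [0.1068 0.0404] size [0.0023 0.0139]
red [265.  55.] 0.02 2788 ctr [ 0.1013 -0.0447] size [0.0606 0.061 ]
red [265.  55.] 0.1 703 ctr [ 0.1    -0.0427] size [0.0194 0.0194]
yellow [267. 136.] 0.02 2273 ctr [ 0.0269 -0.0451] size [0.0614 0.0607]
yellow [267. 136.] 0.1 559 ctr [ 0.0259 -0.0424] size [0.0195 0.0191]
yellow [154. 281.] 0.02 516 ctr [-0.1348 -0.191 ] size [0.0598 0.0927]
blue [264.   1.] 0.02 197 ctr [ 0.1463 -0.044 ] size [0.0022 0.0582]
```

View pics/w10.png

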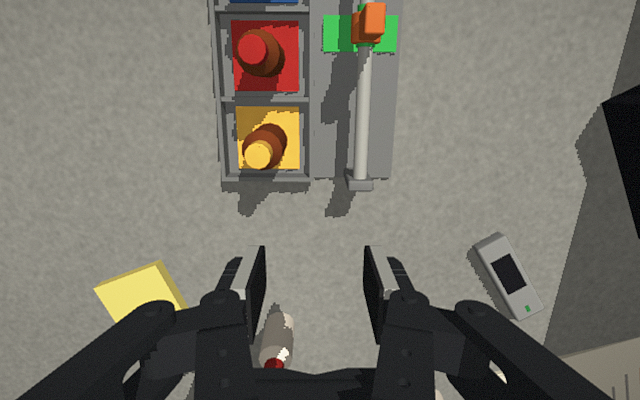

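The indicator at (368,23) is within about 1.5 mm of the mark, and red and yellow are centred on their pads. I'll take one more look, with the blue bay and the mark nearer the middle of the view.

```bash
python3 -m pendant '[{"translation":[0.03,0.01,0],"turn":0},{"translation":[0.03,0.01,0],"turn":0},{"translation":[0,0,-0.02],"turn":0},{"translation":[0,0,0],"turn":0},{"translation":[0,0,0],"turn":0},{"translation":[0,0,0],"turn":0},{"translation":[0,0,0],"turn":0}]' | grep -E "time|pos|force"
python3 - <<'E'
from h import *
o=readout.get_obs(); e=np.array(o["ee_pos"]);R=np.array(o["tcp_rot"])
for n in("wrist","top"):
  c,p,d=look(n,n[0]+"11"); print(n)
  for col in ("orange","green","red","yellow","blue"):
    for ce,s,m in blobs(p,col,amin=20):
        if n=="top" and not(150<ce[0]<320 and 130<ce[1]<240): continue
        P=pts(c,d,m)
        for lo,hi in ((.0,.02),(.04,.06),(.085,.1)):
            Q=(P[(P[:,2]>lo)&(P[:,2]<hi)]-e)@R
            if len(Q)>15: print(col,ce.round(0),hi,len(Q),"ctr",((Q.min(0)+Q.max(0))/2)[:2].round(4),"size",np.ptp(Q,0)[:2].round(4))
E
```

```text
time_s: 28.2
ee_pos: [0.5737, 0.1531, 0.2298]
force: [0.3, -0.5, 0.2]
grasp_force: 0.0
wrist
orange [242.  32.] 0.06 41 ctr [ 0.1201 -0.0482] size [0.0112 0.0021]
orange [338. 103.] 0.06 181 ctr [0.0617 0.0208] size [0.0228 0.0224]
orange [338. 103.] 0.1 481 ctr [0.0622 0.0214] size [0.0196 0.0139]
orange [249. 120.] 0.02 27 ctr [ 0.0383 -0.0684] size [0.0413 0.0459]
orange [249. 120.] 0.06 110 ctr [ 0.0494 -0.055 ] size [0.0201 0.0193]
orange [253. 196.] 0.02 44 ctr [-0.0212 -0.058 ] size [0.0129 0.0244]
orange [253. 196.] 0.06 204 ctr [-0.0228 -0.0591] size [0.0163 0.0279]
green [334.  97.] 0.02 1240 ctr [0.0628 0.0214] size [0.0291 0.0653]
green [334.  97.] 0.06 93 ctr [0.0712 0.0242] size [0.0136 0.0191]
red [251. 117.] 0.02 2125 ctr [ 0.0437 -0.0641] size [0.0599 0.0612]
red [251. 117.] 0.1 516 ctr [ 0.0427 -0.0622] size [0.0196 0.0195]
yellow [253. 190.] 0.02 1783 ctr [-0.0393 -0.0645] size [0.0786 0.0616]
yellow [253. 190.] 0.1 432 ctr [-0.0313 -0.0618] size [0.0191 0.0196]
yellow [125. 310.] 0.02 191 ctr [-0.1769 -0.2209] size [0.0286 0.0711]
blue [248.  39.] 0.02 2329 ctr [ 0.118  -0.0639] size [0.0592 0.0606]
blue [248.  39.] 0.1 627 ctr [ 0.1177 -0.0637] size [0.019  0.0195]
top
blue [194. 196.] 0.1 63 ctr [ 0.1151 -0.0626] size [0.0175 0.0186]
blue [199. 212.] 0.02 116 ctr [ 0.1176 -0.083 ] size [0.0501 0.0173]
```

View pics/w11.png

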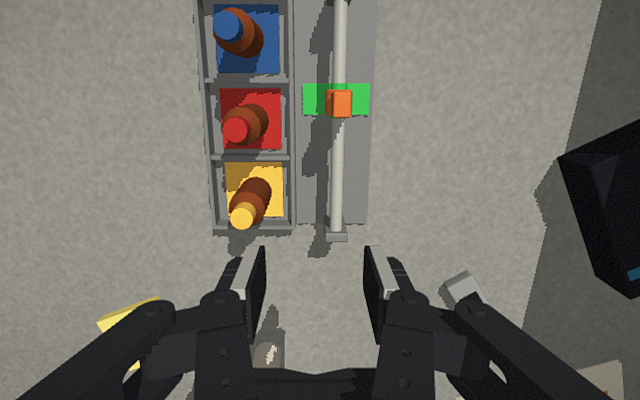

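All three bottles measure within about 3 mm of their pad centres. The indicator is within 1 mm of the mark, and the gripper is clear.

```bash
python3 -c "
from workcell import arm
print(arm.job_done())"
```

```text
the job is handed in; nothing more can be done
None
```

The job is handed in: all three brown bottles stand upright in their colour-matched bays within about 3 mm of centre, the indicator is within about 1 mm of the green mark and released, and the white bottles were not touched.

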